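# Fetch the tube of chips from behind the parts in its rack

### The arm

A 6-joint arm with a two-finger parallel gripper is mounted at the origin on a cart in front of the work surface, level with it; the furniture and walls round the work are solid. World frame = base frame: x ahead of the robot, y to its left, z up, the work surface at z = 0. Lengths are in m, angles in rad, forces in N, time in s.
With the tool pointing down it reaches from about 0.375 to 0.975 m from the base axis. Payload 3.8 kg.
Tool frame: the origin (TCP) lies midway between the tips of the shut fingers; the grasp point (between the pads) lies 19 mm behind it; z points along the fingers, y is the line along which they close (so a half turn about z gives the same grasp; the last joint's range is limited). The gripper opens to 85 mm and grips with 20 to 120 N. Pads are 22 mm wide; open, the fingers measure 114 mm over their backs; the gripper's body (76 mm by 85 mm) begins 54 mm behind the grasp point. The pads swing forward as they close: fully open they stand 13 mm farther back than shut.
Start: joints at [-1.299, 0.264, 1.604, -0, 1.274, -0.037], TCP at [0.205, -0.643, 0.231] pointing down, gripper open.
Joint ranges: [-2.63, 2.63], [-0.94, 2.18], [0.31, 2.57], [-1.31, 4.45], [0, 2.66], [-2.55, 2.55]. Speed limits (rad/s): [2.57, 2.57, 3.14, 3.14, 3.14, 3.14].

### API

Orientations are given as a rotation vector (axis times angle).
In Python, from workcell import bot gives the robot as it stands.
- The arm moves only by the tool servo_tool, never from a script. Its argument "series" is a list of rows, each a list of 7 numbers: the shift along the world's x, y, z in units of 0.15 m (1.0 is 0.15 m), then the turn, a rotation vector about the world's x, y, z in units of 180 degrees (1.0 is 180 degrees), then the closure, from 0 (fully open) to 1 (shut). A call has 1 to 20 rows; each row is the pose to reach, as a shift and turn from the pose commanded when the call began, turning the shorter way round; what a row does not reach only later rows make up. A row lasts 1/10 s, in which the tool goes at most 50 mm and 8.59 degrees, less where a joint would pass 70% of its speed; a pose out of reach is approached as far as the arm can. A call with a number of a shift or a turn outside -1 to 1 is refused whole. A call with a gripper value outside its range is refused whole. The fingers move at their own pace and stop on an object; "newtons" is the grip in N (left out, the last holds). Time passes only in rows, so rows that repeat a pose let the fingers close. It gives the time, the measured TCP pose, the force, the opening and the grip force at its end, in the units of the state.
- bot.read_state(): the state, without advancing time (a new reading comes with each control period).
- bot.read_camera(name): name is "scene" or "top"; returns the picture (480x640x3 uint8, red, green, blue); there is no depth.
- bot.camera_info(name): a dict with "vertical_fov" (degrees; the focal length in pixels is half the picture's height over the tangent of half this angle, whatever the lens; pixels are square), "cx", "cy" (the principal point, pixels), "R" (3x3) and "t" (3): a world point X has camera coordinates R X + t. Camera axes: x right, y down, z forward; pixel columns grow to the right and rows downward; lengths in m; the calibration is good to about 2 mm. A picture is of the moment at which its call begins. camera_info takes no time and is no camera call.
- bot.finish_job(): hands the job in; it is judged then, once.
Trained networks look in the newest picture that a camera, given by its name, has taken for a name from the list of things; names that differ only in an ending like _2 or _b are one class to them, and where a whole thing is asked for, a point or a joint stands for the part that bears it (a point fixed in the world has none). Each returns a list of dicts, best first, with "score" (0 to 1); they miss things now and then, are a little off and sometimes report something else, mostly with a low value. They report only what shows in the picture. A call takes as long as a camera call.
- bot.recognise(target, camera): "box" ([left, top, right, bottom] as shares, 0 to 1, of the picture: columns of its width, rows of its height, round what is visible of it).
- bot.trace(target, camera): "mask" (480x640 bool, what is visible of it) and "box" ([left, top, right, bottom] as shares, 0 to 1, of the picture: columns of its width, rows of its height, round what is visible of it).
- bot.mark_of(target, camera): "at" ([row, column] as shares, 0 to 1, of the picture: columns of its width, rows of its height: a listed point, or the origin of a listed thing).
The state is a dict: "time": time; "q": joint angles; "joint_vel": joint speeds; "joint_torque": joint torques, N m; "tool_pos": TCP position; "tcp_rot": TCP orientation; "wrist_force": force on the tool from outside, world axes, zero at the start; "torque": the same for the moment, N m; "width": opening from 0.0 (shut) to 1.0 (fully open); "grip_force": force on a finger pad.
Only numpy, scipy, OpenCV 4.12 (cv2) and the standard library are available. Lean on these libraries where they do the work, as an engineer would, in place of code of your own. Each camera call takes 0.05 s, during which the arm holds its last target. There are 200 camera calls.

### The job

I need the tube of chips from the tube rack, but the heat sink and the capacitor stand in its way out: first set both of them upright on the green mat, then lift the tube's front end over the yellow lip, draw it out endwise from under the roof and lay it in the blue cradle. Then put the heat sink and the capacitor back on the rack, each standing on the spot where it stood at the start and turned the same way. Do not disturb the tape roll, the carton or the tin.

Things in the scene. Friction and masses are not known exactly. Their poses are not given: they have to be found in the camera images.
- tube_rack: Fixed tube rack: wood base 70 mm wide (x), face 6 mm above the bench, y = -295 to +135 mm. Origin on the bench under the seated tube's middle; -y is the mouth side. Steel tunnel y = +5 to +133 over the tube's rear: inner width 34, 42 outside (70 at its feet), roof underside 22 above the base's face, roof top 31 above the bench, rear stop y = +129. The tube lies open from y = +5 to -115.
- lip_top (a point): Middle of the top of the rack's yellow lip, 13 mm higher than the base's face, 5 mm thick, at y = -130 of the rack; cheeks beside it (y = -115 to -133, 32 apart inside, top 28 above the bench). On the flat base beyond it the heat sink and the capacitor stand near y = -182 and -250 of the rack; which is where varies.
- tube_mid (a point): Centre (half-way up) of the tube of chips: stiff grey straight tube 14 wide (x), 240 long (y), 10 mm high, about 50 g, ends alike; lies loose on the rack's base. The roof keeps the level tube from rising over the lip: raise its mouth end 14 to 24 mm, rear staying low, then draw it about 130 mm towards the rack's -y, staying above the lip, until the rear is out of the tunnel.
- heat_sink_mid (a point): Centre (half-way up) of the pale finned heat sink: 40 mm wide (x), 60 mm long (y, along the fins), 29 mm high, about 140 g. z up. Stands on its flat base with its long side roughly along the rack.
- capacitor_mid (a point): Centre (half-way up) of the dark blue round capacitor standing upright: 35 mm diameter, 51 mm high, about 90 g. z up.
- green_mat: Fixed green mat, 120 mm (x) by 190 mm (y), its top 3 mm above the bench: the side area for the heat sink and the capacitor. Origin on the bench under its centre.
- blue_cradle: Fixed blue cradle: base 70 (x) by 276 mm (y), its face 4 mm above the bench, on which the tube lies along y. Two pairs of cheeks at y = +-87 to +-113, 40 apart inside (x); end stops with inner faces at y = +-132; all 16 mm above the bench. Open at both sides between the pairs. Origin on the bench under its centre.
- tape_roll: Bystander: black roll of tape lying flat, 62 mm diameter, 18 mm high. Origin at the centre of its underside.
- fuse_carton: Bystander: small brown carton, 45 x 70 x 22 mm high. Origin at the centre of its underside.
- flux_tin: Bystander: small round white tin, 61 x 56 mm, 27 mm high. Origin at the centre of its underside.

How it is judged:
By the outcome, as a careful person would: the job done as asked, in the order asked, and still so for the second after the job is handed in, with the robot touching nothing.
It also fails if it takes over 118 s, if anything falls off the work surface, if the arm or the gripper's body presses on something with over 40 N, if the wrist force passes 120 N, or if a joint passes its speed limit or range.

## Working session

There is one attempt and no reset: what is moved stays moved. The work goes in short steps, Python scripts to look and compute and a tool call to move; the robot and the scene stay as the last step left them, time stands still between calls to the robot, and variables do not carry over. Pictures are saved under pics/ and viewed, at most 16 in all, crops included, and the job is handed in when it is done.

Besides the shell and the picture viewer there is one more tool, called after "Emit:" as a command line: name --pt "numbers of a row" for each row, then --argument value for the rest. servo_tool: Moves the arm, as the interface text tells. Shifts and turns lie within -1 to 1; 1 stands for 0.15 m of shift or 180 degrees of turn. Its arguments: {"type":"object","properties":{"series":{"type":"array","items":{"type":"array","items":{"type":"number"}}},"newtons":{"type":"number"}},"required":["series"]}

```bash
mkdir -p pics; ls; cat > h.py <<'E'
import numpy as np, cv2
from workcell import bot
def ray(cam,u,v):
    i=bot.camera_info(cam); f=240/np.tan(np.radians(i['vertical_fov'])/2)
    R=np.array(i['R']);t=np.array(i['t'])
    return -R.T@t, R.T@np.array([(u-i['cx'])/f,(v-i['cy'])/f,1.])
def atz(cam,u,v,z):
    o,d=ray(cam,u,v); return o+d*(z-o[2])/d[2]
def proj(cam,X):
    i=bot.camera_info(cam); f=240/np.tan(np.radians(i['vertical_fov'])/2)
    c=np.array(i['R'])@np.array(X)+np.array(i['t']); return c[0]/c[2]*f+i['cx'],c[1]/c[2]*f+i['cy']
def snap(cam,fn):
    p=bot.read_camera(cam); cv2.imwrite('pics/'+fn,p[:,:,::-1]); return p
E
python3 - <<'E'
from h import *
Z=dict(tube_rack=0,lip_top=.019,tube_mid=.011,heat_sink_mid=.0205,capacitor_mid=.0315,green_mat=0,blue_cradle=0,tape_roll=0,fuse_carton=0,flux_tin=0)
for c in ('top','scene'):
    snap(c,c+'0.png'); i=bot.camera_info(c); print(c,i['vertical_fov'],i['cx'],i['cy'],np.round(ray(c,320,240),3))
    for n,z in Z.items():
        for m in bot.mark_of(n,c)[:2]:
            r,k=m['at']; print(n,round(m['score'],2),round(k*640,1),round(r*480,1),np.round(atz(c,k*640,r*480,z),4))
E
```

```text
pics
top 43.120398893873784 317.86373708944393 235.64477124796247 [[ 0.36   0.055  1.296]
 [ 0.105  0.009 -0.994]]
tube_rack 0.73 193.1 204.3 [0.5688 0.3427 0.    ]
lip_top 0.71 253.3 201.6 [0.5745 0.2101 0.019 ]
tube_mid 0.67 191.9 207.7 [0.5595 0.3425 0.011 ]
tube_mid 0.62 422.6 275.5 [ 0.4264 -0.1524  0.011 ]
heat_sink_mid 0.57 277.6 206.0 [0.566  0.1578 0.0205]
heat_sink_mid 0.23 273.0 269.2 [0.4314 0.1631 0.0205]
capacitor_mid 0.73 307.0 200.2 [0.5781 0.0953 0.0315]
green_mat 0.88 273.3 273.2 [0.424 0.164 0.   ]
blue_cradle 0.91 422.8 275.3 [ 0.4275 -0.1546  0.    ]
tape_roll 0.92 379.6 204.6 [ 0.5777 -0.0606  0.    ]
fuse_carton 0.96 426.9 204.5 [ 0.5803 -0.1625  0.    ]
flux_tin 0.92 466.8 214.7 [ 0.56   -0.2484  0.    ]
scene 53.893713825617446 314.3052982286937 236.98706257210532 [[ 0.028  0.692  0.54 ]
 [ 0.522 -0.688 -0.504]]
tube_rack 0.59 195.7 337.1 [0.5608 0.3378 0.    ]
lip_top 0.8 241.8 291.1 [0.5712 0.2163 0.019 ]
tube_mid 0.83 190.7 332.8 [0.565 0.343 0.011]
heat_sink_mid 0.72 263.9 277.9 [0.5658 0.1621 0.0205]
capacitor_mid 0.68 279.3 255.6 [0.5831 0.0965 0.0315]
green_mat 0.74 318.4 315.9 [0.4284 0.1703 0.    ]
green_mat 0.64 243.2 292.7 [0.5852 0.201  0.    ]
blue_cradle 0.9 404.4 244.0 [ 0.4247 -0.1422  0.    ]
blue_cradle 0.18 317.6 315.5 [0.4301 0.1703 0.    ]
tape_roll 0.94 326.2 238.4 [ 0.5798 -0.0594  0.    ]
fuse_carton 0.97 349.4 223.8 [ 0.5764 -0.149   0.    ]
flux_tin 0.66 374.7 208.4 [ 0.5703 -0.2559  0.    ]
```

```bash
python3 - <<'E'
from h import *
p=cv2.imread('pics/top0.png'); cv2.imwrite('pics/t0c.png',cv2.resize(p[150:350,110:510],(800,400),interpolation=cv2.INTER_CUBIC))
p=cv2.imread('pics/top0.png'); cv2.imwrite('pics/t0d.png',cv2.resize(p[170:240,130:330],(800,280),interpolation=cv2.INTER_CUBIC))
p=cv2.imread('pics/scene0.png'); cv2.imwrite('pics/s0c.png',cv2.resize(p[190:410,100:460],(792,484),interpolation=cv2.INTER_CUBIC))
for n in ['tube_rack','heat_sink_mid','capacitor_mid','green_mat','blue_cradle','tube_mid']:
  for m in bot.trace(n,'top')[:1]:
    k=m['mask'].astype(np.uint8); c=max(cv2.findContours(k,0,2)[0],key=cv2.contourArea); r=cv2.minAreaRect(c)
    print(n,round(m['score'],2),np.round(cv2.boxPoints(r),1).tolist(),round(r[2],1))
E
```

```text
tube_rack 0.82 [[126.80000305175781, 194.0], [329.3999938964844, 183.0], [331.20001220703125, 216.89999389648438], [128.60000610351562, 227.89999389648438]] 86.9
heat_sink_mid 0.75 [[262.3999938964844, 195.1999969482422], [290.70001220703125, 193.8000030517578], [291.70001220703125, 213.89999389648438], [263.3999938964844, 215.3000030517578]] 87.1
capacitor_mid 0.8 [[300.0, 187.0], [316.0, 187.0], [316.0, 206.0], [300.0, 206.0]] 90.0
green_mat 0.68 [[223.10000610351562, 245.6999969482422], [312.8999938964844, 238.8000030517578], [317.29998779296875, 295.70001220703125], [227.5, 302.6000061035156]] 85.6
blue_cradle 0.84 [[356.0, 288.70001220703125], [358.20001220703125, 253.8000030517578], [489.8999938964844, 262.1000061035156], [487.70001220703125, 297.1000061035156]] 3.6
tube_mid 0.73 [[189.6999969482422, 203.60000610351562], [246.8000030517578, 200.10000610351562], [247.3000030517578, 208.10000610351562], [190.1999969482422, 211.6999969482422]] 86.4
```

View pics/t0c.png

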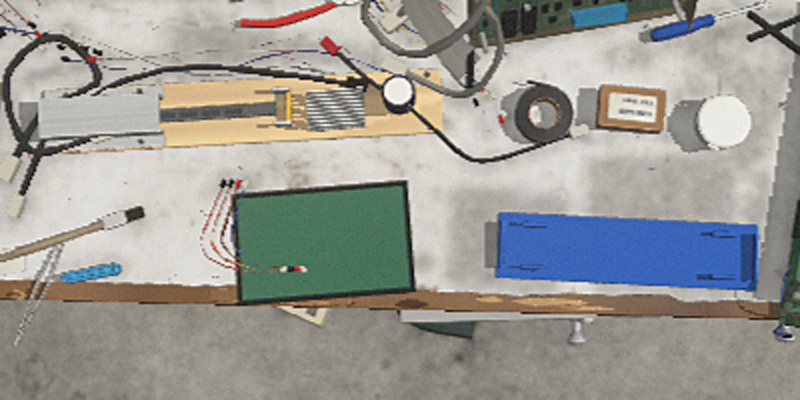

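View pics/s0c.png

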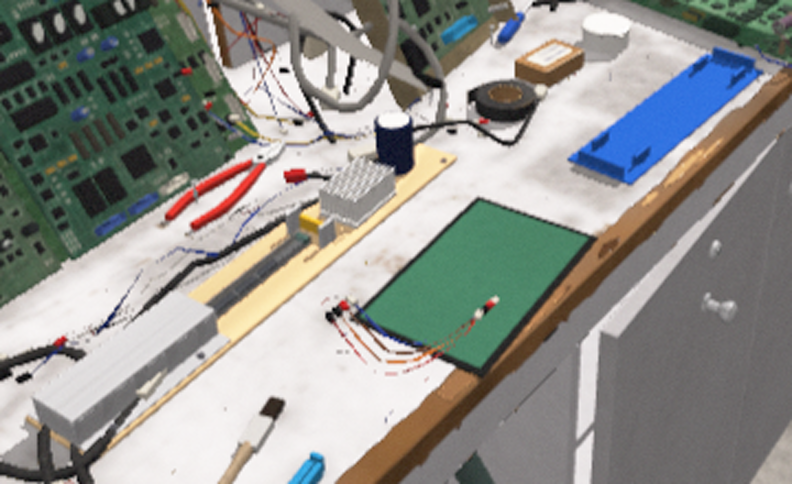

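View pics/t0d.png

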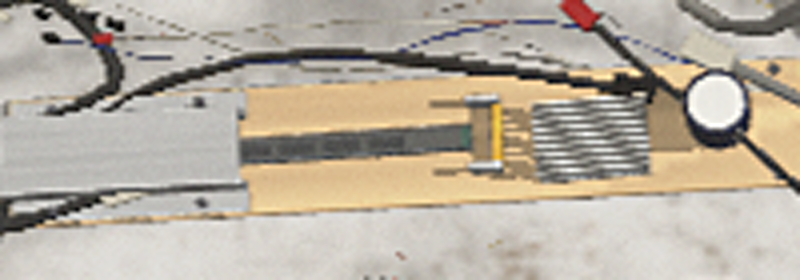

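```bash
python3 - <<'E'
from h import *
def C(pts,z,kind):
    o=[]
    for x,y in pts:
        u,v=(110+x/2,150+y/2) if kind=='c' else (130+x/4,170+y/4)
        o.append(atz('top',u,v,z)[:2])
    return np.array(o)
def yaw(a,b): d=a-b; return np.degrees(np.arctan2(-d[0],d[1]))
m=C([(235,196),(408,181),(415,290),(239,302)],.003,'c');print('mat',m.round(4).tolist(),m.mean(0),yaw(m[0],m[1]),yaw(m[3],m[2]))
m=C([(500,212),(757,225),(755,290),(496,277)],.004,'c');print('cradle',m.round(4).tolist(),m.mean(0),yaw(m[0],m[1]),yaw(m[3],m[2]))
m=C([(0,228),(800,185),(440,70),],.006,'d');print('rack edge',m.round(4).tolist(),yaw(m[0],m[1]))
m=C([(442,130),(440,70)],.006,'c');print('rack end',m.round(4).tolist(),m.mean(0))
m=C([(240,98),(240,185)],.031,'d');print('roof front',m.round(4).tolist(),m.mean(0))
m=C([(242,151),(470,137)],.016,'d');print('tube',m.round(4).tolist(),yaw(*m))
m=C([(498,134)],.019,'d');print('lip',m)
m=C([(535,103),(650,95),(648,172),(533,180)],.035,'d');print('hs',m.round(4).tolist(),m.mean(0),yaw(m[0],m[1]),yaw(m[3],m[2]))
m=C([(718,103)],.057,'d');print('cap',m)
# cap/hs from scene masks: extents
for n,z in (('capacitor_mid',.0315),('heat_sink_mid',.0205)):
  for c in('top','scene'):
    t=bot.trace(n,c)
    if t:
      k=t[0]['mask']; v,u=np.nonzero(k); print(n,c,np.round(t[0]['box']*np.array([640,480,640,480]),1),u.mean().round(1),v.mean().round(1),atz(c,u.mean(),v.mean(),z).round(4))
s=bot.read_state();print(s['tcp_rot'],s['width'],s['time'],s['tool_pos'])
for x in[(.566,.16,.035),(.58,.095,.057)]: print(proj('top',x),proj('scene',x))
E
```

```text
mat [[0.4753, 0.2636], [0.496, 0.0788], [0.38, 0.0684], [0.3627, 0.2546]] [0.42851051 0.16636731] 6.367901807649687 5.315984890317747
cradle [[0.465, -0.0201], [0.4578, -0.2932], [0.389, -0.2906], [0.3959, -0.0171]] [ 0.42692759 -0.15524074] -1.5071358935516797 -1.4384442856327004
rack edge [[0.5152, 0.4747], [0.5488, 0.0458], [0.6069, 0.2416]] 4.4711149432786765
rack end [[0.5515, 0.0437], [0.6169, 0.0474]] [0.5842151  0.04555004]
roof front [[0.5846, 0.3433], [0.5381, 0.3411]] [0.56134295 0.34220934]
tube [[0.5586, 0.3443], [0.569, 0.2227]] 4.908463064694349
lip [[0.57049812 0.20739758]]
hs [[0.5849, 0.1866], [0.5905, 0.1261], [0.5495, 0.1259], [0.5439, 0.1862]] [0.56719898 0.15620753] 5.379045885696412 5.381976715424689
cap [[0.58315736 0.08955825]]
capacitor_mid top [301.  186.2 315.1 202.3] 308.1 196.3 [0.5865 0.0933 0.0315]
capacitor_mid scene [268.5 239.6 286.3 267.1] 279.4 252.9 [0.5898 0.0884 0.0315]
heat_sink_mid top [265.1 192.3 293.9 213.5] 276.9 204.3 [0.5697 0.1595 0.0205]
heat_sink_mid scene [247.1 260.2 277.8 291.1] 262.2 276.4 [0.572  0.1602 0.0205]
[-3.10422031e+00 -4.83083301e-01 -3.12830391e-05] 0.9966315848125896 1.6 [ 0.20514142 -0.64307084  0.23128293]
(np.float64(276.055614863919), np.float64(204.8784797789058)) (np.float64(264.03708709611783), np.float64(271.1311512943151))
(np.float64(306.8303931502844), np.float64(197.1937701445253)) (np.float64(280.33155396150335), np.float64(244.94262128298413))
```

Emit:
servo_tool --pt "0.5 1 0 0 0 0.09 0" --pt "0.5 1 0 0 0 0.09 0" --pt "0.5 1 0 0 0 0.09 0" --pt "0.5 1 0 0 0 0.09 0" --newtons 50

```text
time: 2.0
tool_pos: [0.2815, -0.4894, 0.2312]
tcp_rot: [-3.003, -0.918, -0.002]
wrist_force: [-0.3, -0.5, -0.2]
width: 0.997
grip_force: 0.0
```

```bash
cat > fit.py <<'E'
from h import *
from scipy.optimize import minimize
def model(kind,x,y,a,z0):
    if kind=='cap':
        t=np.linspace(0,2*np.pi,40); P=np.c_[.0175*np.cos(t),.0175*np.sin(t)]; h=.051
    else:
        P=np.array([[-.02,-.03],[.02,-.03],[.02,.03],[-.02,.03]]); h=.029
    c,s=np.cos(a),np.sin(a); P=P@np.array([[c,s],[-s,c]])+[x,y]
    return np.vstack([np.c_[P,np.full(len(P),z)] for z in(z0,z0+h)])
def sil(kind,p,cam,z0):
    q=np.array([proj(cam,X) for X in model(kind,*p,z0)]); h=cv2.convexHull(q.astype(np.float32))
    m=np.zeros((1440*2,1920*2),np.uint8)  # 6x
    cv2.fillConvexPoly(m,np.round((h+.5)*6).astype(np.int32),255); return cv2.resize(m,(640,480),interpolation=cv2.INTER_AREA)/255.
def fit(kind,x0,masks,z0,free_yaw=True,w={}):
    def cost(p):
        p=[p[0]/100,p[1]/100,(p[2]/10 if kind!='cap' else 0)]
        return sum(np.abs(sil(kind,p,c,z0)-m).sum()/m.sum() for c,m in masks.items())
    r=minimize(cost,[x0[0]*100,x0[1]*100]+([x0[2]*10] if kind!='cap' else []),method='Nelder-Mead',options=dict(initial_simplex=None,xatol=.01,fatol=1e-4))
    return r.x/np.array([100,100,10])[:len(r.x)],r.fun
E
python3 - <<'E'
from fit import *
for n,k,x0 in(('capacitor_mid','cap',(.582,.091)),('heat_sink_mid','hs',(.567,.158,.09))):
    M={c:bot.trace(n,c)[0]['mask'].astype(float) for c in('top','scene')}
    for c in M: print(n,c,fit(k,x0,{c:M[c]},.006))
    print(n,fit(k,x0,M,.006))
s=bot.read_state();print(s['time'],s['tool_pos'],s['tcp_rot'])
p=snap('top','t1.png')
p=cv2.imread('pics/top0.png'); 
for n,c0 in (('a',(.582,.091,0)),('b',(.567,.158,.09))):
    pass
E
```

```text
Traceback (most recent call last):
  File "fit.py", line 18, in fit
    r=minimize(cost,[x0[0]*100,x0[1]*100]+([x0[2]*10] if kind!='cap' else []),method='Nelder-Mead',options=dict(initial_simplex=None,xatol=.01,fatol=1e-4))
  File "fit.py", line 17, in cost
    return sum(np.abs(sil(kind,p,c,z0)-m).sum()/m.sum() for c,m in masks.items())
  File "fit.py", line 17, in <genexpr>
    return sum(np.abs(sil(kind,p,c,z0)-m).sum()/m.sum() for c,m in masks.items())
                      ~~~^^^^^^^^^^^^^
  File "fit.py", line 11, in sil
    q=np.array([proj(cam,X) for X in model(kind,*p,z0)]); h=cv2.convexHull(q.astype(np.float32))
                ~~~~^^^^^^^
  File "h.py", line 10, in proj
    i=bot.camera_info(cam); f=240/np.tan(np.radians(i['vertical_fov'])/2)
ValueError: time passes only in moves, steps and waits
```

```bash
python3 - <<'E'
s=open('h.py').read().replace("def ray","import functools\n@functools.lru_cache\ndef info(c): return bot.camera_info(c)\ndef ray",1).replace("i=bot.camera_info(cam)","i=info(cam)")
open('h.py','w').write(s)
E
python3 - <<'E'
from fit import *
for c in('top','scene'): snap(c,c+'1.png')
for n,k,x0 in(('capacitor_mid','cap',(.582,.091)),('heat_sink_mid','hs',(.567,.158,.09))):
    M={c:bot.trace(n,c)[0]['mask'].astype(float) for c in('top','scene')}
    for c in M: print(n,c,fit(k,x0,{c:M[c]},.006))
    print(n,fit(k,x0,M,.006))
# overlay of guesses
p=cv2.imread('pics/top1.png');q=cv2.imread('pics/scene1.png')
out=[]
for c,im,(y0,y1,x0,x1) in(('top',p,(175,235,225,345)),('scene',q,(225,305,220,340))):
    big=cv2.resize(im,None,fx=6,fy=6,interpolation=cv2.INTER_CUBIC)
    for k,g,col in(('cap',(.582,.091,0),(0,0,255)),('hs',(.567,.158,.09),(0,0,255))):
        h=cv2.convexHull(np.array([proj(c,X) for X in model(k,*g,.006)],np.float32)); cv2.polylines(big,[np.round((h+.5)*6).astype(np.int32)],True,col,1)
    out.append(cv2.resize(big[y0*6:y1*6,x0*6:x1*6],None,fx=.833,fy=.833))
w=min(o.shape[1] for o in out)
cv2.imwrite('pics/ov1.png',np.vstack([o[:,:w] for o in out])[:600*2]);print([o.shape for o in out])
s=bot.read_state();print(s['time'])
E
```

```text
capacitor_mid top (array([0.58549082, 0.09312564]), np.float64(0.08677388558419624))
capacitor_mid scene (array([0.58783173, 0.09148808]), np.float64(0.1931770321493753))
capacitor_mid (array([0.58586896, 0.09335418]), np.float64(0.2892291556795056))
heat_sink_mid top (array([0.56976737, 0.15841397, 0.09324954]), np.float64(0.09237006745657264))
heat_sink_mid scene (array([0.571746  , 0.15977844, 0.09239118]), np.float64(0.05439944822149965))
heat_sink_mid (array([0.57078461, 0.15884292, 0.09247158]), np.float64(0.17126763101446207))
[(300, 600, 3), (400, 600, 3)]
2.4
```

Emit:
servo_tool --pt "0.5 1 0 0 0 0.09 0" --pt "0.5 1 0 0 0 0.09 0" --pt "0.5 1 0 0 0 0.09 0" --pt "0.5 1 0 0 0 0.09 0"

```text
time: 2.8
tool_pos: [0.356, -0.3407, 0.2311]
tcp_rot: [-2.844, -1.331, -0.001]
wrist_force: [0.0, -0.5, 0.1]
width: 1.004
grip_force: 0.0
```

Emit:
servo_tool --pt "0.5 1 0 0 0 0.085 0" --pt "0.5 1 0 0 0 0.085 0" --pt "0.5 1 0 0 0 0.085 0" --pt "0.5 1 0 0 0 0.085 0"

```text
time: 3.2
tool_pos: [0.4316, -0.1906, 0.2314]
tcp_rot: [-2.642, -1.699, -0.002]
wrist_force: [0.0, -0.2, -0.1]
width: 0.998
grip_force: 0.0
```

View pics/ov1.png

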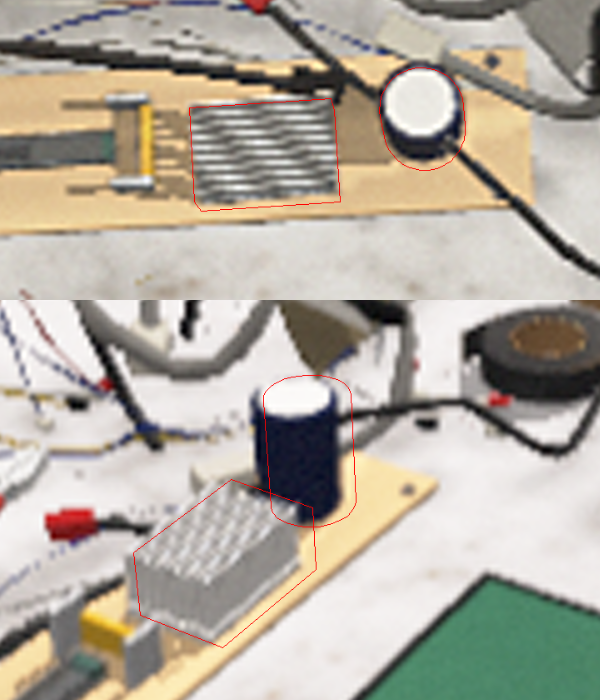

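Emit:
servo_tool --pt "0.52 0.95 0 0 0 0.082 0" --pt "0.52 0.95 0 0 0 0.082 0" --pt "0.52 0.95 0 0 0 0.082 0" --pt "0.52 0.95 0 0 0 0.082 0"

```text
time: 3.6
tool_pos: [0.5103, -0.0476, 0.2314]
tcp_rot: [-2.401, -2.026, -0.003]
wrist_force: [0.6, 0.1, -0.3]
width: 1.001
grip_force: 0.0
```

Emit:
servo_tool --pt "0.52 0.95 -0.8 0 0 0.0825 0" --pt "0.52 0.95 -0.8 0 0 0.0825 0" --pt "0.52 0.95 -0.8 0 0 0.0825 0" --pt "0.52 0.95 -0.8 0 0 0.0825 0" --pt "0.52 0.95 -0.8 0 0 0.0825 0" --pt "0.52 0.95 -0.8 0 0 0.0825 0"

```text
time: 4.2
tool_pos: [0.5856, 0.0914, 0.1095]
tcp_rot: [-2.12, -2.316, 0.005]
wrist_force: [0.0, -1.1, 0.5]
width: 1.0
grip_force: 0.0
```

Emit:
servo_tool --pt "0 0.007 -0.25 0 0 0 0" --pt "0 0.007 -0.45 0 0 0 0" --pt "0 0.007 -0.583 0 0 0 0" --pt "0 0.007 -0.583 0 0 0 0" --pt "0 0.007 -0.583 0 0 0 0.4" --pt "0 0.007 -0.583 0 0 0 1" --pt "0 0.007 -0.583 0 0 0 1" --pt "0 0.007 -0.583 0 0 0 1" --pt "0 0.007 -0.583 0 0 0 1" --pt "0 0.007 -0.583 0 0 0 1" --newtons 40

```text
time: 5.2
tool_pos: [0.5876, 0.0929, 0.0259]
tcp_rot: [2.12, 2.315, 0.003]
wrist_force: [-0.3, -1.4, 7.9]
width: 0.398
grip_force: 40.1
```

Emit:
servo_tool --pt "0 0 0.2 0 0 0 1" --pt "0 0 0.4 0 0 0 1" --pt "-0.3 0.04 0.4 0 0 0 1" --pt "-0.6 0.08 0.4 0 0 0 1" --pt "-0.85 0.12 0.4 0 0 0 1" --pt "-1 0.14 0.35 0 0 0 1" --pt "-1 0.14 0.15 0 0 0 1" --pt "-1 0.14 0.02 0 0 0 1" --pt "-1 0.14 -0.01 0 0 0 1" --pt "-1 0.14 -0.018 0 0 0 1" --pt "-1 0.14 -0.018 0 0 0 1" --pt "-1 0.14 -0.018 0 0 0 0.4" --pt "-1 0.14 -0.018 0 0 0 0" --pt "-1 0.14 -0.018 0 0 0 0" --pt "-1 0.14 -0.018 0 0 0 0" --pt "-1 0.14 0.3 0 0 0 0" --pt "-1 0.14 0.6 0 0 0 0" --pt "-1 0.14 0.6 0 0 0 0"

```text
time: 7.0
tool_pos: [0.4416, 0.1151, 0.1203]
tcp_rot: [2.117, 2.311, 0.016]
wrist_force: [0.9, -0.7, -0.0]
width: 1.0
grip_force: 0.0
```

```bash
python3 - <<'E'
from h import *
p=snap('scene','s2.png'); cv2.imwrite('pics/s2c.png',cv2.resize(p[190:350,220:420,::-1],None,fx=3.5,fy=3.5,interpolation=cv2.INTER_CUBIC))
E
```

```text
(no output)
```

View pics/s2c.png

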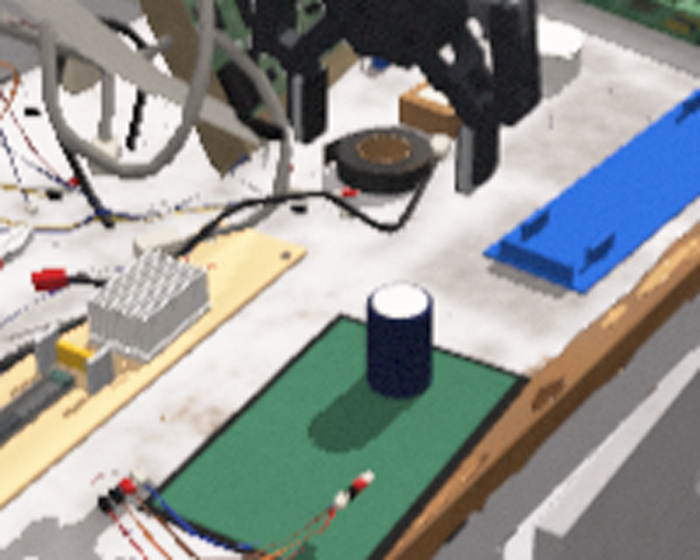

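Emit:
servo_tool --pt "0.3 0.1 0 0 0 0 0" --pt "0.6 0.2 0 0 0 0 0" --pt "0.897 0.299 0 0 0 0 0" --pt "0.897 0.299 0 0 0 0 0" --pt "0.897 0.299 -0.1 0 0 0 0" --pt "0.897 0.299 -0.35 0 0 0 0" --pt "0.897 0.299 -0.55 0 0 0 0" --pt "0.897 0.299 -0.65 0 0 0 0" --pt "0.897 0.299 -0.7 0 0 0 0" --pt "0.897 0.299 -0.7 0 0 0 0" --pt "0.897 0.299 -0.7 0 0 0 0" --pt "0.897 0.299 -0.7 0 0 0 0"

```text
time: 8.25
tool_pos: [0.5722, 0.1592, 0.0107]
tcp_rot: [2.121, 2.315, 0.004]
wrist_force: [0.6, -0.8, 0.3]
width: 1.006
grip_force: 0.0
```

Emit:
servo_tool --pt "-0.01 0 -0.01 0 0 0 0.3" --pt "-0.01 0 -0.01 0 0 0 1" --pt "-0.01 0 -0.01 0 0 0 1" --pt "-0.01 0 -0.01 0 0 0 1" --pt "-0.01 0 -0.01 0 0 0 1" --newtons 45

```text
time: 8.75
tool_pos: [0.5696, 0.1589, 0.008]
tcp_rot: [2.122, 2.316, 0.001]
wrist_force: [-1.0, -0.9, 4.1]
width: 0.448
grip_force: 46.3
```

Emit:
servo_tool --pt "0 0 0.15 0 0 0 1" --pt "0 0 0.4 0 0 0 1" --pt "-0.25 0.08 0.4 0 0 0 1" --pt "-0.5 0.16 0.4 0 0 0 1" --pt "-0.75 0.25 0.4 0 0 0 1" --pt "-0.9 0.31 0.35 0 0 0 1" --pt "-0.9 0.31 0.15 0 0 0 1" --pt "-0.9 0.31 0.02 0 0 0 1" --pt "-0.9 0.31 -0.01 0 0 0 1" --pt "-0.9 0.31 -0.018 0 0 0 1" --pt "-0.9 0.31 -0.018 0 0 0 1" --pt "-0.9 0.31 -0.018 0 0 0 0.4" --pt "-0.9 0.31 -0.018 0 0 0 0" --pt "-0.9 0.31 -0.018 0 0 0 0" --pt "-0.9 0.31 -0.018 0 0 0 0" --pt "-0.9 0.31 0.3 0 0 0 0" --pt "-0.9 0.31 0.6 0 0 0 0" --pt "-0.9 0.31 0.6 0 0 0 0" --pt "-0.9 0.31 0.6 0 0 0 0"

```text
time: 10.65
tool_pos: [0.4356, 0.2059, 0.0989]
tcp_rot: [2.121, 2.315, 0.005]
wrist_force: [-0.1, -0.3, 0.1]
width: 1.001
grip_force: 0.0
```

```bash
python3 - <<'E'
from h import *
T=snap('top','t3.png'); p=snap('scene','s3.png'); 
cv2.imwrite('pics/s3c.png',cv2.resize(p[190:400,120:380,::-1],None,fx=2.8,fy=2.8,interpolation=cv2.INTER_CUBIC))
print(bot.read_state()['tool_pos'])
for c in('top','scene'):
  for n,z in(('tube_mid',.011),('lip_top',.019),('tube_rack',0)):
    for m in bot.mark_of(n,c)[:1]: r,k=m['at'];print(c,n,round(m['score'],2),atz(c,k*640,r*480,z).round(4))
  for n in('tube_mid',):
    for t in bot.trace(n,c)[:1]:
      k=t['mask'].astype(np.uint8); v,u=np.nonzero(k)
      P=np.array([atz(c,a,b,.016)[:2] for a,b in zip(u,v)]); b=np.polyfit(P[:,1],P[:,0],1); print(c,'tube line x at y=.34,.28,.21',np.polyval(b,[.34,.28,.21]).round(4),P[:,1].min(),P[:,1].max(),np.degrees(np.arctan(-b[0])))
E
```

```text
[0.43324107 0.20492404 0.09627632]
top tube_mid 0.74 [0.5596 0.3468 0.011 ]
top lip_top 0.68 [ 0.5723 -0.0611  0.019 ]
top tube_rack 0.91 [0.5628 0.3413 0.    ]
top tube line x at y=.34,.28,.21 [0.5608 0.5651 0.57  ] 0.2235869159519514 0.3479003095550022 4.06208614243015
scene tube_mid 0.68 [0.5608 0.3442 0.011 ]
scene lip_top 0.66 [0.5639 0.2181 0.019 ]
scene tube_rack 0.69 [0.5638 0.3391 0.    ]
scene tube line x at y=.34,.28,.21 [0.5572 0.5632 0.5702] 0.2251949003494612 0.33842035570962214 5.70290588630161
```

View pics/s3c.png

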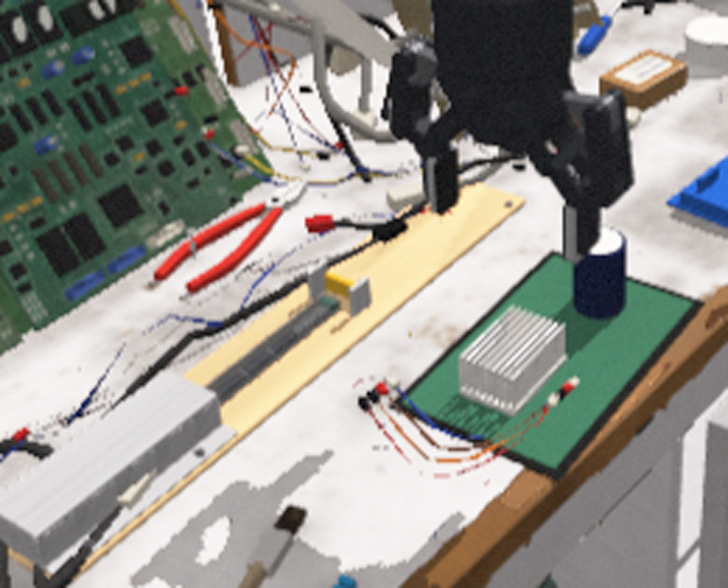

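Emit:
servo_tool --pt "0.3 0.26 0 0 0 0 0" --pt "0.6 0.55 0 0 0 0 0.3" --pt "0.849 0.79 0 0 0 0 0.4" --pt "0.849 0.79 0 0 0 0 0.4" --pt "0.849 0.79 -0.05 0 0 0 0.4" --pt "0.849 0.79 -0.3 0 0 0 0.4" --pt "0.849 0.79 -0.45 0 0 0 0.4" --pt "0.849 0.79 -0.55 0 0 0 0.4" --pt "0.849 0.79 -0.595 0 0 0 0.4" --pt "0.849 0.79 -0.595 0 0 0 0.4" --pt "0.849 0.79 -0.595 0 0 0 0.4" --newtons 40

```text
time: 12.25
tool_pos: [0.5623, 0.3241, 0.0092]
tcp_rot: [2.122, 2.316, 0.002]
wrist_force: [-0.3, 0.7, 0.1]
width: 0.597
grip_force: 0.0
```

Emit:
servo_tool --pt "0 0 0 0 0 0 0.7" --pt "0 0 0 0 0 0 1" --pt "0 0 0 0 0 0 1" --pt "0 0 0 0 0 0 1" --pt "0 0 0 0 0 0 1"

```text
time: 12.75
tool_pos: [0.5624, 0.3243, 0.0095]
tcp_rot: [2.122, 2.316, 0.003]
wrist_force: [0.4, -0.3, 6.2]
width: 0.158
grip_force: 39.7
```

Emit:
servo_tool --pt "0 0 0.018 -0.006 -0.0005 0 1" --pt "0 0 0.036 -0.012 -0.001 0 1" --pt "0 0 0.053 -0.0175 -0.0015 0 1" --pt "0 0 0.07 -0.0232 -0.002 0 1" --pt "0 0 0.07 -0.0232 -0.002 0 1" --pt "0 0 0.07 -0.0232 -0.002 0 1" --pt "0 0 0.07 -0.0232 -0.002 0 1"

```text
time: 13.45
tool_pos: [0.5613, 0.3238, 0.0183]
tcp_rot: [2.085, 2.276, -0.077]
wrist_force: [-0.6, -0.2, -0.4]
width: 0.156
grip_force: 39.0
```

```bash
python3 - <<'E'
from h import *
p=snap('scene','s4.png'); 
cv2.imwrite('pics/s4c.png',cv2.resize(p[250:370,170:290,::-1],None,fx=5,fy=5,interpolation=cv2.INTER_CUBIC))
s=bot.read_state();print(s['tool_pos'],s['wrist_force'],s['torque'])
E
```

```text
[0.56127719 0.32373934 0.01832949] [-0.11190047  0.5926468  -0.84102477] [ 0.17868202  0.01989226 -0.03471451]
```

View pics/s4c.png

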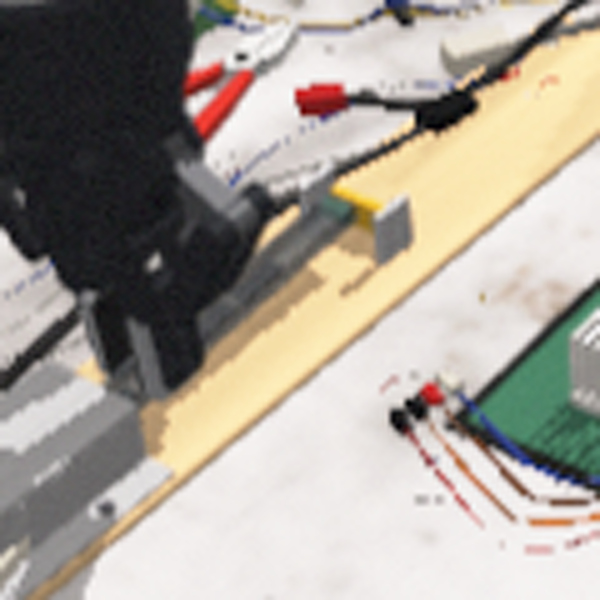

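Emit:
servo_tool --pt "0.006 -0.07 0.006 0 0 0 1" --pt "0.011 -0.14 0.01 0 0 0 1" --pt "0.017 -0.2 0.015 0 0 0 1" --pt "0.022 -0.26 0.019 0 0 0 1" --pt "0.022 -0.26 0.019 0 0 0 1"

```text
time: 14.0
tool_pos: [0.5649, 0.283, 0.0215]
tcp_rot: [2.087, 2.274, -0.078]
wrist_force: [1.1, 1.1, -1.2]
width: 0.157
grip_force: 39.0
```

```bash
python3 - <<'E'
from h import *
p=snap('scene','s5.png'); 
cv2.imwrite('pics/s5c.png',cv2.resize(p[250:370,170:290,::-1],None,fx=5,fy=5,interpolation=cv2.INTER_CUBIC))
s=bot.read_state();print(s['tool_pos'],s['wrist_force'],s['torque'])
E
```

```text
[0.56491615 0.28379438 0.02147154] [ 0.07386455  0.39131962 -0.87043772] [ 0.01468231  0.06372447 -0.04001402]
```

View pics/s5c.png

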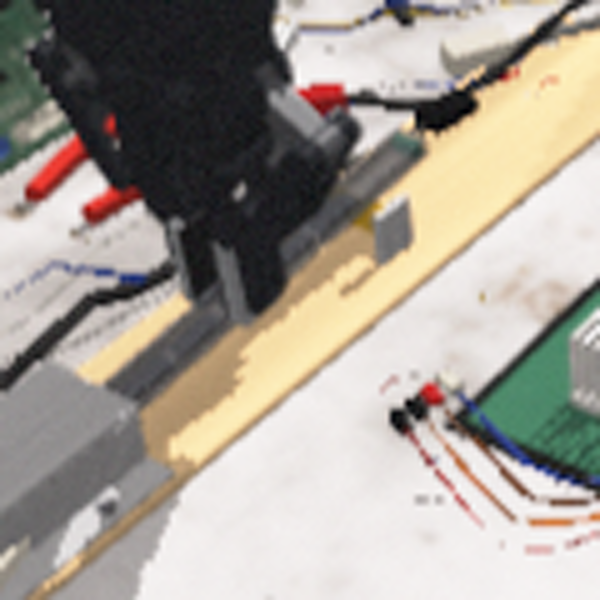

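Emit:
servo_tool --pt "0.006 -0.07 0.006 0 0 0 1" --pt "0.011 -0.14 0.01 0 0 0 1" --pt "0.017 -0.2 0.015 0 0 0 1" --pt "0.0205 -0.245 0.018 0 0 0 1" --pt "0.0205 -0.245 0.018 0 0 0 1" --pt "0.0205 -0.245 0 0 0 0 1" --pt "0.0205 -0.245 -0.012 0 0 0 1" --pt "0.0205 -0.245 -0.012 0 0 0 1" --pt "0.0205 -0.245 -0.012 0 0 0 0.7" --pt "0.0205 -0.245 -0.012 0 0 0 0.6" --pt "0.0205 -0.245 -0.012 0 0 0 0.5" --pt "0.0205 -0.245 -0.012 0 0 0 0.5" --pt "0.0205 -0.245 -0.012 0 0 0 0.5" --pt "0.0205 -0.245 0.1 0 0 0 0.5" --pt "0.0205 -0.245 0.3 0 0 0 0.5" --pt "0.0205 -0.245 0.4 0 0 0 0.5" --pt "0.0205 -0.245 0.4 0 0 0 0.5"

```text
time: 15.75
tool_pos: [0.5708, 0.2493, 0.0858]
tcp_rot: [2.084, 2.273, -0.066]
wrist_force: [-0.2, 1.2, 1.0]
width: 0.502
grip_force: 0.0
```

```bash
python3 - <<'E'
from h import *
p=snap('scene','s6.png'); 
cv2.imwrite('pics/s6c.png',cv2.resize(p[230:370,170:310,::-1],None,fx=4,fy=4,interpolation=cv2.INTER_CUBIC))
s=bot.read_state();print(s['tool_pos'],s['wrist_force'],s['torque'])
E
```

```text
[0.56948017 0.24875977 0.08376977] [-0.80404485  0.09254272 -0.41584842] [ 0.07863783 -0.00706088  0.02594077]
```

View pics/s6c.png

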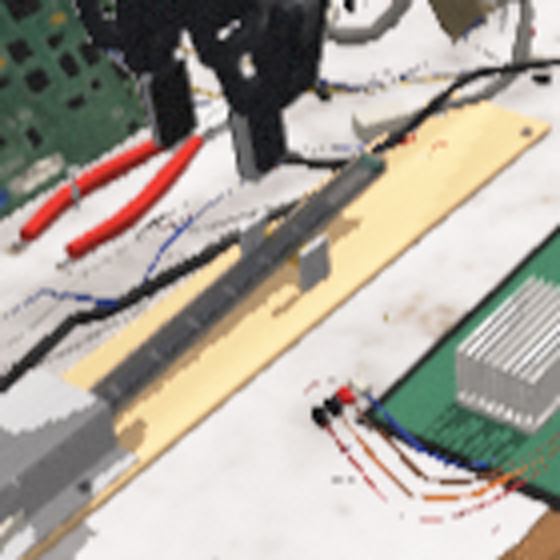

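Emit:
servo_tool --pt "0.03 -0.3 0 0 0 0 0.5" --pt "0.03 -0.4 0 0 0 0 0.5" --pt "0.03 -0.4 -0.15 0 0 0 0.5" --pt "0.03 -0.4 -0.3 0 0 0 0.5" --pt "0.03 -0.4 -0.37 0 0 0 0.5" --pt "0.03 -0.4 -0.4 0 0 0 0.5" --pt "0.03 -0.4 -0.4 0 0 0 0.5" --pt "0.03 -0.4 -0.4 0 0 0 0.7" --pt "0.03 -0.4 -0.4 0 0 0 1" --pt "0.03 -0.4 -0.4 0 0 0 1" --pt "0.03 -0.4 -0.4 0 0 0 1" --pt "0.03 -0.4 -0.4 0 0 0 1" --newtons 50

```text
time: 17.0
tool_pos: [0.5733, 0.1885, 0.0225]
tcp_rot: [2.085, 2.275, -0.073]
wrist_force: [0.1, 0.6, 3.7]
width: 0.152
grip_force: 51.8
```

Emit:
servo_tool --pt "0 0 0.014 0 0 0 1" --pt "0.006 -0.07 0.018 0 0 0 1" --pt "0.012 -0.146 0.024 0 0 0 1" --pt "0.012 -0.146 0.024 0 0 0 1" --pt "0.012 -0.146 0.01 0 0 0 1" --pt "0.012 -0.146 0.01 0 0 0 1" --pt "0.012 -0.146 0.01 0 0 0 0.7" --pt "0.012 -0.146 0.01 0 0 0 0.5" --pt "0.012 -0.146 0.01 0 0 0 0.5" --pt "0.012 -0.146 0.01 0 0 0 0.5" --pt "0.006 -0.07 0.01 0 0 0 0.5" --pt "0 0 0 0 0 0 0.5" --pt "0 0 0 0 0 0 0.5" --pt "0 0 0 0 0 0 0.7" --pt "0 0 0 0 0 0 1" --pt "0 0 0 0 0 0 1" --pt "0 0 0 0 0 0 1" --pt "0 0 0 0 0 0 1"

```text
time: 18.8
tool_pos: [0.5725, 0.188, 0.0215]
tcp_rot: [2.086, 2.276, -0.076]
wrist_force: [-0.1, 0.3, 1.3]
width: 0.154
grip_force: 50.7
```

```bash
python3 - <<'E'
from h import *
p=snap('scene','s7.png'); 
cv2.imwrite('pics/s7c.png',cv2.resize(p[210:370,170:340,::-1],None,fx=3.5,fy=3.5,interpolation=cv2.INTER_CUBIC))
s=bot.read_state();print(s['tool_pos'],s['wrist_force'],s['torque'])
E
```

```text
[0.57248122 0.18801292 0.02153979] [-0.3514277   0.79262807  1.79088373] [ 0.17134155  0.0865255  -0.02838304]
```

View pics/s7c.png

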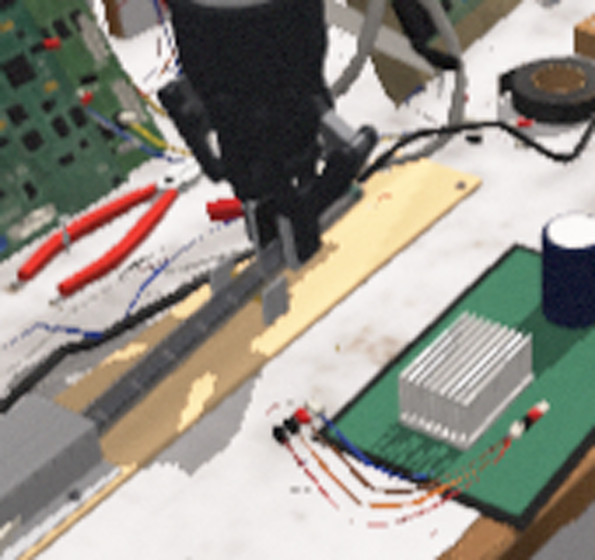

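Emit:
servo_tool --pt "0 0 0.014 0 0 0 1" --pt "0.006 -0.07 0.02 0 0 0 1" --pt "0.012 -0.146 0.027 0 0 0 1" --pt "0.018 -0.22 0.033 0 0 0 1" --pt "0.025 -0.3 0.04 0 0 0 1" --pt "0.031 -0.37 0.045 0 0 0 1" --pt "0.035 -0.42 0.06 0 0 0 1" --pt "0.035 -0.42 0.15 0 0 0 1" --pt "0.035 -0.42 0.4 0 0 0 1" --pt "0.035 -0.42 0.65 0.0271 0.0023 0 1" --pt "0.035 -0.42 0.65 0.0271 0.0023 0 1"

```text
time: 19.95
tool_pos: [0.5831, 0.1253, 0.1269]
tcp_rot: [-2.122, -2.314, -0.031]
wrist_force: [1.8, -0.7, 0.1]
width: 0.154
grip_force: 50.6
```

Emit:
servo_tool --pt "-0.25 -0.3 0 0 0 -0.005 1" --pt "-0.5 -0.6 0 0 0 -0.01 1" --pt "-0.75 -0.85 0 0 0 -0.02 1" --pt "-1 -1 0 0 0 -0.035 1" --pt "-1 -1 0 0 0 -0.035 1"

```text
time: 20.45
tool_pos: [0.4231, -0.0263, 0.118]
tcp_rot: [-2.242, -2.186, -0.009]
wrist_force: [-0.4, 1.0, -1.1]
width: 0.156
grip_force: 50.5
```

Emit:
servo_tool --pt "0 -0.3 0 0 0 0 1" --pt "0 -0.6 0 0 0 0 1" --pt "0 -0.9 0 0 0 0 1" --pt "0 -1 0 0 0 0 1" --pt "0 -1 0 0 0 0 1"

```text
time: 20.95
tool_pos: [0.4285, -0.1766, 0.1195]
tcp_rot: [-2.244, -2.188, -0.015]
wrist_force: [0.5, 0.1, -0.5]
width: 0.15
grip_force: 50.5
```

```bash
python3 - <<'E'
from h import *
p=snap('scene','s8.png'); q=snap('top','t8.png')
a=cv2.resize(p[170:320,300:500,::-1],(400,300),interpolation=cv2.INTER_CUBIC)
b=cv2.resize(q[230:330,320:520,::-1],(800,400),interpolation=cv2.INTER_CUBIC)
a=cv2.resize(p[190:290,310:510,::-1],(400,200),interpolation=cv2.INTER_CUBIC)
im=np.zeros((600,800,3),np.uint8); im[:400]=b; im[400:,:400]=a; cv2.imwrite('pics/c8.png',im)
s=bot.read_state();print(s['tool_pos'],s['tcp_rot'],s['width'])
E
```

```text
[ 0.4277746  -0.17423947  0.11884915] [-2.24034148 -2.18893567 -0.01456796] 0.1552294298417723
```

View pics/c8.png

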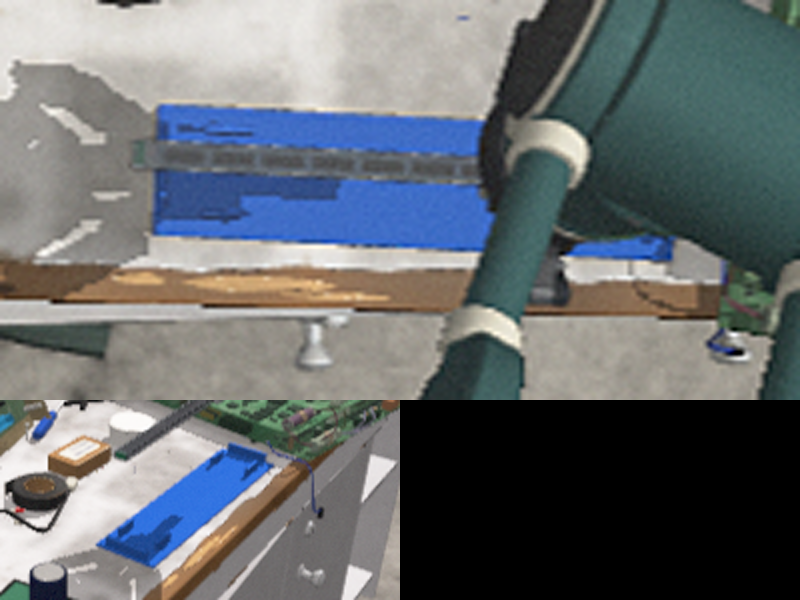

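```bash
python3 - <<'E'
from h import *
W=lambda x,y,z: atz('top',320+x/4,230+y/4,z)[:2].round(4)
for z in(.12,.129,.135): print(z,W(133,154,z),W(478,169,z))
print('cradle corners',W(160,104,.004),W(153,235,.004))
for c in('top','scene'):
    for t in bot.trace('tube_mid',c)[:2]:
        v,u=np.nonzero(t['mask']); print(c,round(t['score'],2),np.array(t['box'])*[640,480,640,480])
    for t in bot.mark_of('tube_mid',c)[:2]: print(t['score'],t['at'][1]*640,t['at'][0]*480)
# scene: rear end of tube px -> height check
y=-.062
for z in(.11,.12,.13): print(z,proj('scene',(.428,y,z)))
E
```

```text
0.12 [ 0.431  -0.0007] [ 0.4279 -0.1674]
0.129 [ 4.305e-01 -3.000e-04] [ 0.4274 -0.1657]
0.135 [ 0.4301 -0.    ] [ 0.427  -0.1646]
cradle corners [ 0.465  -0.0201] [ 0.3954 -0.0176]
top 0.87 [354.368 265.2   439.424 276.384]
0.56 414.20799999999997 270.288
scene 0.59 [366.016 177.216 431.488 216.096]
0.65 401.408 194.59199999999998
0.64 406.528 243.11999999999998
0.11 (np.float64(388.2225783806095), np.float64(212.6927964927022))
0.12 (np.float64(388.5474791974675), np.float64(208.19864607513333))
0.13 (np.float64(388.8758503928176), np.float64(203.65649207573261))
```

Emit:
servo_tool --pt "-0.01 -0.235 0 0 0 -0.002 1" --pt "-0.01 -0.235 0 0 0 -0.002 1" --pt "-0.01 -0.235 -0.2 0 0 -0.002 1" --pt "-0.01 -0.235 -0.4 0 0 -0.002 1" --pt "-0.01 -0.235 -0.55 0 0 -0.002 1" --pt "-0.01 -0.235 -0.6 0 0 -0.002 1" --pt "-0.01 -0.235 -0.6 0 0 -0.002 1"

```text
time: 21.95
tool_pos: [0.4252, -0.2088, 0.0278]
tcp_rot: [-2.244, -2.182, -0.013]
wrist_force: [0.4, -0.6, -0.1]
width: 0.155
grip_force: 50.5
```

```bash
python3 - <<'E'
from h import *
p=snap('scene','s9.png'); q=snap('top','t9.png')
b=cv2.resize(q[230:300,320:520,::-1],(800,280),interpolation=cv2.INTER_CUBIC)
a=cv2.resize(p[190:290,310:510,::-1],(600,300),interpolation=cv2.INTER_CUBIC)
im=np.zeros((580,800,3),np.uint8); im[:280]=b; im[280:,:600]=a; cv2.imwrite('pics/c9.png',im)
s=bot.read_state();print(s['tool_pos'],s['tcp_rot'],s['width'])
E
```

```text
[ 0.4270214  -0.21012242  0.02981771] [-2.24736905 -2.18475108 -0.01461409] 0.15681717728820593
```

View pics/c9.png

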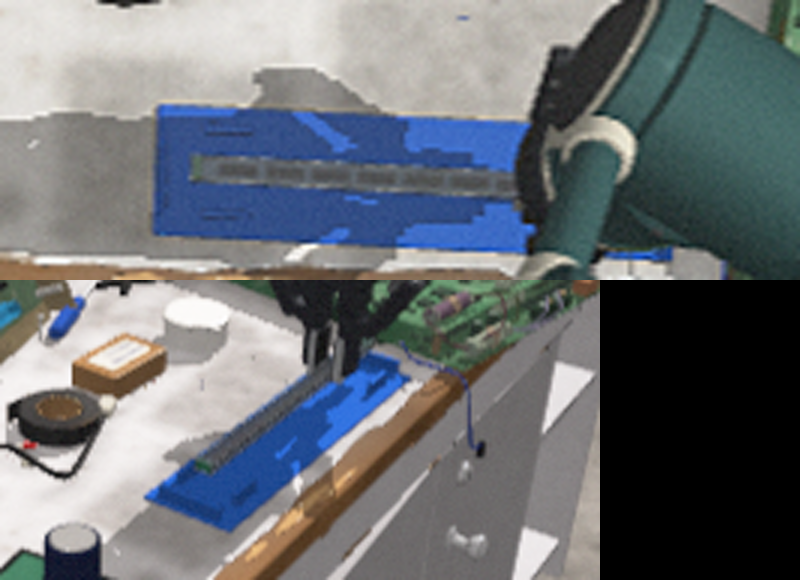

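Emit:
servo_tool --pt "0 0 -0.05 0 0 0 1" --pt "0 0 -0.1 0 0 0 1" --pt "0 0 -0.13 0 0 0 1" --pt "0 0 -0.145 0 0 0 1" --pt "0 0 -0.145 0 0 0 1" --pt "0 0 -0.145 0 0 0 1"

```text
time: 22.65
tool_pos: [0.4262, -0.2102, 0.0072]
tcp_rot: [-2.247, -2.183, -0.014]
wrist_force: [-0.4, -0.2, -1.6]
width: 0.156
grip_force: 50.5
```

Emit:
servo_tool --pt "0 0 -0.01 0 0 0 1" --pt "0 0 -0.01 0 0 0 1" --pt "0 0 -0.01 0 0 0 0.75" --pt "0 0 -0.01 0 0 0 0.6" --pt "0 0 -0.005 0 0 0 0.5" --pt "0 0 0 0 0 0 0.5" --pt "0 0 0.1 0 0 0 0.5" --pt "0 0 0.4 0 0 0 0.3" --pt "0 0 0.7 0 0 0 0" --pt "0 0.2 0.7 0 0 0 0" --pt "0 0.5 0.7 0 0 0.01 0" --pt "0 0.8 0.7 0 0 0.02 0" --pt "0 1 0.7 0 0 0.03 0" --pt "0 1 0.7 0 0 0.03 0"

```text
time: 24.05
tool_pos: [0.4256, -0.0573, 0.1122]
tcp_rot: [-2.136, -2.29, -0.014]
wrist_force: [-0.2, -0.2, -0.5]
width: 0.999
grip_force: 0.0
```

```bash
python3 - <<'E'
from h import *
import json
q=snap('top','t10.png');p=snap('scene','s10.png')
b=cv2.resize(q[230:310,340:500,::-1],(640,320),interpolation=cv2.INTER_CUBIC)
a=cv2.resize(p[190:290,310:510,::-1],(560,280),interpolation=cv2.INTER_CUBIC)
im=np.zeros((600,640,3),np.uint8); im[:320]=b; im[320:,:560]=a; cv2.imwrite('pics/c10.png',im)
s=bot.read_state();print(s['tool_pos'],s['tcp_rot'],s['time'])
E
python3 - <<'E'
import sys;sys.path.insert(0,'.')
import os;os.chdir('.')
from fit import *
for n,k,x0 in(('capacitor_mid','cap',(.436,.114)),('heat_sink_mid','hs',(.435,.206,.09))):
    M={}
    for c in('top','scene'):
        t=bot.trace(n,c)
        if t: M[c]=t[0]['mask'].astype(float); print(n,c,round(t[0]['score'],2),fit(k,x0,{c:M[c]},.003))
E
```

```text
[ 0.42622893 -0.05977795  0.11234237] [-2.13989979 -2.28878782 -0.01315908] 24.15
capacitor_mid top 0.49 (array([0.43385578, 0.11355124]), np.float64(0.054240491377273804))
capacitor_mid scene 0.9 (array([0.43514041, 0.11347937]), np.float64(0.04117329265579814))
heat_sink_mid top 0.61 (array([0.43338859, 0.20542818, 0.0926234 ]), np.float64(0.07387423935091278))
heat_sink_mid scene 0.8 (array([0.43432792, 0.20715911, 0.09330197]), np.float64(0.06086274509803921))
```

View pics/c10.png

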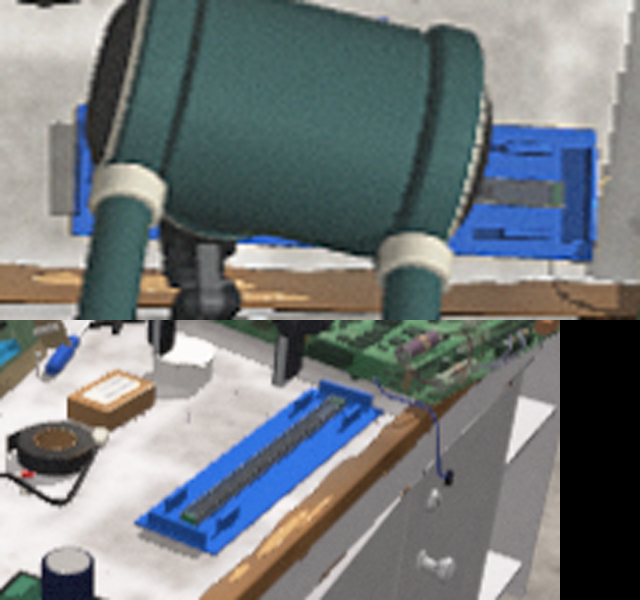

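Emit:
servo_tool --pt "0.02 0.3 0 -0.002 0 0.003 0" --pt "0.053 0.6 0 -0.0039 -0.0003 0.007 0" --pt "0.053 0.77 0 -0.0039 -0.0003 0.007 0" --pt "0.053 0.77 0 -0.0039 -0.0003 0.007 0"

```text
time: 24.75
tool_pos: [0.4345, 0.0568, 0.1123]
tcp_rot: [-2.12, -2.318, -0.001]
wrist_force: [-0.4, 0.0, 0.4]
width: 1.0
grip_force: 0.0
```

Emit:
servo_tool --pt "0 0.3 0 0 0 0 0" --pt "0 0.6 0 0 0 0 0" --pt "0 0.9 0 0 0 0 0" --pt "0 1 0 0 0 0 0" --pt "0 1 0 0 0 0 0" --pt "0 1 0 0 0 0 0"

```text
time: 25.35
tool_pos: [0.4342, 0.2039, 0.1118]
tcp_rot: [2.122, 2.316, -0.002]
wrist_force: [-0.2, -0.7, -0.5]
width: 1.004
grip_force: 0.0
```

```bash
python3 - <<'E'
from h import *
s=bot.read_state();print(s['tool_pos'],s['tcp_rot'],s['time'])
from scipy.spatial.transform import Rotation as R
print((R.from_rotvec([2.122,2.316,.002])*R.from_rotvec(s['tcp_rot']).inv()).as_rotvec()/np.pi)
E
```

```text
[0.43417832 0.20391528 0.1118116 ] [ 2.12242115e+00  2.31575169e+00 -2.18216271e-03] 25.35
[ 6.03038679e-04 -5.96463338e-04  9.71009929e-05]
```

Emit:
servo_tool --pt "0 0 -0.2 0 0 0 0" --pt "0 0 -0.45 0 0 0 0" --pt "0 0 -0.62 0 0 0 0" --pt "0 0 -0.7 0 0 0 0" --pt "0 0 -0.717 0 0 0 0" --pt "0 0 -0.717 0 0 0 0" --pt "0 0 -0.717 0 0 0 0" --pt "0 0 -0.717 0 0 0 0.4" --pt "0 0 -0.717 0 0 0 1" --pt "0 0 -0.717 0 0 0 1" --pt "0 0 -0.717 0 0 0 1" --pt "0 0 -0.717 0 0 0 1" --newtons 45

```text
time: 26.55
tool_pos: [0.4346, 0.2057, 0.0054]
tcp_rot: [2.122, 2.316, 0.002]
wrist_force: [-0.5, -0.9, 6.4]
width: 0.447
grip_force: 46.5
```

Emit:
servo_tool --pt "0 0 0.2 0 0 0 1" --pt "0 0 0.42 0 0 0 1" --pt "0.25 -0.08 0.42 0 0 0 1" --pt "0.5 -0.16 0.42 0 0 0 1" --pt "0.75 -0.25 0.42 0 0 0 1" --pt "0.91 -0.313 0.42 0 0 0 1" --pt "0.91 -0.313 0.35 0 0 0 1" --pt "0.91 -0.313 0.2 0 0 0 1" --pt "0.91 -0.313 0.08 0 0 0 1" --pt "0.91 -0.313 0.06 0 0 0 1" --pt "0.91 -0.313 0.06 0 0 0 1" --pt "0.91 -0.313 0.06 0 0 0 1"

```text
time: 27.75
tool_pos: [0.5706, 0.1587, 0.0141]
tcp_rot: [2.122, 2.316, 0.001]
wrist_force: [0.1, -0.4, -1.6]
width: 0.442
grip_force: 46.1
```

Emit:
servo_tool --pt "0 0 -0.02 0 0 0 1" --pt "0 0 -0.035 0 0 0 1" --pt "0 0 -0.041 0 0 0 1" --pt "0 0 -0.041 0 0 0 1" --pt "0 0 -0.041 0 0 0 1"

```text
time: 28.25
tool_pos: [0.5711, 0.1585, 0.0084]
tcp_rot: [2.122, 2.316, 0.001]
wrist_force: [-2.0, -0.5, 5.4]
width: 0.448
grip_force: 47.0
```

Emit:
servo_tool --pt "0 0 0 0 0 0 0.5" --pt "0 0 0 0 0 0 0" --pt "0 0 0 0 0 0 0" --pt "0 0 0 0 0 0 0" --pt "0 0 0.2 0 0 0 0" --pt "0 0 0.5 0 0 0 0" --pt "0 0 0.7 0 0 0 0" --pt "-0.3 -0.1 0.7 0 0 0 0" --pt "-0.6 -0.2 0.7 0 0 0 0" --pt "-0.897 -0.296 0.7 0 0 0 0" --pt "-0.897 -0.296 0.7 0 0 0 0" --pt "-0.897 -0.296 0.7 0 0 0 0" --pt "-0.897 -0.296 0.7 0 0 0 0"

```text
time: 29.55
tool_pos: [0.4376, 0.1143, 0.1133]
tcp_rot: [2.121, 2.315, 0.003]
wrist_force: [0.4, 0.6, 1.1]
width: 0.999
grip_force: 0.0
```

```bash
python3 - <<'E'
from fit import *
print(bot.read_state()['tool_pos'])
for c in('top','scene'):
    snap(c,c+'11.png'); t=bot.trace('heat_sink_mid',c)
    if t: print(c,round(t[0]['score'],2),fit('hs',(.5705,.159,.09),{c:t[0]['mask'].astype(float)},.006))
E
```

```text
[0.43764142 0.11430914 0.11332905]
top 0.74 (array([0.57034304, 0.15767402, 0.09220016]), np.float64(0.12914405614644384))
scene 0.66 (array([0.57255603, 0.15807456, 0.09239407]), np.float64(0.1115059357076164))
```

Emit:
servo_tool --pt "0 0 -0.2 0 0 0 0" --pt "0 0 -0.4 0 0 0 0" --pt "0 0 -0.55 0 0 0 0" --pt "0 0 -0.609 0 0 0 0" --pt "0 0 -0.609 0 0 0 0" --pt "0 0 -0.609 0 0 0 0.4" --pt "0 0 -0.609 0 0 0 1" --pt "0 0 -0.609 0 0 0 1" --pt "0 0 -0.609 0 0 0 1" --pt "0 0 -0.609 0 0 0 1" --newtons 40

```text
time: 30.75
tool_pos: [0.4371, 0.1142, 0.0224]
tcp_rot: [2.122, 2.315, 0.003]
wrist_force: [-0.5, -0.7, 5.8]
width: 0.398
grip_force: 39.6
```

Emit:
servo_tool --pt "0 0 0.2 0 0 0 1" --pt "0 0 0.4 0 0 0 1" --pt "0.3 -0.04 0.42 0 0 0 1" --pt "0.6 -0.08 0.42 0 0 0 1" --pt "0.85 -0.12 0.42 0 0 0 1" --pt "1 -0.14 0.42 0 0 0 1" --pt "1 -0.14 0.35 0 0 0 1" --pt "1 -0.14 0.2 0 0 0 1" --pt "1 -0.14 0.08 0 0 0 1" --pt "1 -0.14 0.06 0 0 0 1" --pt "1 -0.14 0.06 0 0 0 1" --pt "1 -0.14 0.06 0 0 0 1"

```text
time: 31.95
tool_pos: [0.5861, 0.0932, 0.0308]
tcp_rot: [2.122, 2.316, 0.001]
wrist_force: [-0.4, 0.9, -1.3]
width: 0.399
grip_force: 40.3
```

Emit:
servo_tool --pt "0.01 0 -0.02 0 0 0 1" --pt "0.01 0 -0.035 0 0 0 1" --pt "0.01 0 -0.041 0 0 0 1" --pt "0.01 0 -0.041 0 0 0 1" --pt "0.01 0 -0.041 0 0 0 1"

```text
time: 32.45
tool_pos: [0.5885, 0.0931, 0.0254]
tcp_rot: [2.122, 2.315, 0.002]
wrist_force: [-1.7, 0.2, 5.8]
width: 0.394
grip_force: 40.9
```

Release, raise and retreat clear of both cameras' view of the rack.

Emit:
servo_tool --pt "0 0 0 0 0 0 0.5" --pt "0 0 0 0 0 0 0" --pt "0 0 0 0 0 0 0" --pt "0 0 0 0 0 0 0" --pt "0 0 0.2 0 0 0 0" --pt "0 0 0.5 0 0 0 0" --pt "0 0 0.8 0 0 0 0" --pt "-0.3 -0.3 0.9 0 0 0 0" --pt "-0.6 -0.6 0.9 0 0 0 0" --pt "-0.8 -0.9 0.9 0 0 0 0" --pt "-0.8 -1 0.9 0 0 0 0" --pt "-0.8 -1 0.9 0 0 0 0" --pt "-0.8 -1 0.9 0 0 0 0"

```text
time: 33.75
tool_pos: [0.4673, -0.0578, 0.1591]
tcp_rot: [2.125, 2.313, 0.001]
wrist_force: [-0.4, -0.3, 0.4]
width: 1.005
grip_force: 0.0
```

```bash
python3 - <<'E'
from fit import *
for c in('top','scene'):
    snap(c,c+'12.png')
    for n,k,x0 in(('capacitor_mid','cap',(.582,.091)),('heat_sink_mid','hs',(.5705,.159,.09))):
        t=bot.trace(n,c)
        if t: print(n,c,round(t[0]['score'],2),fit(k,x0,{c:t[0]['mask'].astype(float)},.006))
A=cv2.imread('pics/scene1.png')[190:330,220:420];B=cv2.imread('pics/scene12.png')[190:330,220:420]
C=cv2.imread('pics/top1.png')[170:240,225:385];D=cv2.imread('pics/top12.png')[170:240,225:385]
g=lambda im,w,h:cv2.resize(im,(w,h),interpolation=cv2.INTER_CUBIC)
cv2.imwrite('pics/c12.png',np.vstack([np.hstack([g(A,400,280),g(B,400,280)]),np.hstack([g(C,400,175),g(D,400,175)])]))
E
```

```text
capacitor_mid top 0.53 (array([0.58921573, 0.09285757]), np.float64(0.21654670306941343))
heat_sink_mid top 0.73 (array([0.57078099, 0.1584478 , 0.09317058]), np.float64(0.07950774715480599))
capacitor_mid scene 0.91 (array([0.59106428, 0.09224255]), np.float64(0.1538899430740038))
heat_sink_mid scene 0.31 (array([ 0.54090075,  0.44006797, -0.00716307]), np.float64(0.75359477124183))
```

View pics/c12.png

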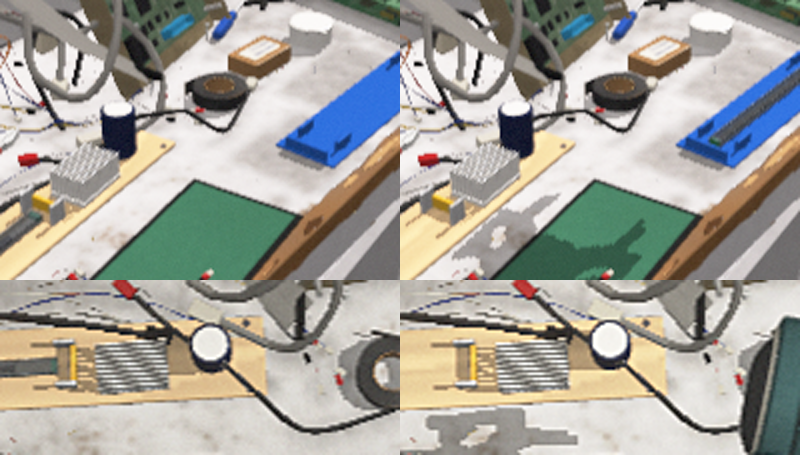

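```bash
python3 - <<'E'
from h import *
def shift(c,box,b='1',a='12'):
    A=cv2.imread(f'pics/{c}{b}.png');B=cv2.imread(f'pics/{c}{a}.png'); x0,y0,x1,y1=box
    f=8; T=cv2.resize(A[y0:y1,x0:x1],None,fx=f,fy=f,interpolation=cv2.INTER_CUBIC); m=5
    S=cv2.resize(B[y0-m:y1+m,x0-m:x1+m],None,fx=f,fy=f,interpolation=cv2.INTER_CUBIC)
    r=cv2.matchTemplate(S,T,cv2.TM_CCOEFF_NORMED); _,v,_,l=cv2.minMaxLoc(r); return l[0]/f-m,l[1]/f-m,round(v,3)
def solve(P,s):
    J=[];y=[]
    for c in s:
        p0=np.array(proj(c,P)); J.append(np.c_[(np.array(proj(c,P+[.01,0,0]))-p0)/10,(np.array(proj(c,P+[0,.01,0]))-p0)/10]); y.append(s[c][:2])
        print(c,s[c],np.linalg.solve(J[-1],y[-1]).round(2),'mm')
    print('joint',np.linalg.lstsq(np.vstack(J),np.hstack(y),rcond=None)[0].round(2))
solve(np.array([.586,.093,.05]),{'top':shift('top',(299,185,318,204)),'scene':shift('scene',(268,238,291,268))})
solve(np.array([.5707,.159,.03]),{'top':shift('top',(261,193,295,218)),'scene':shift('scene',(244,258,284,296))})
E
```

```text
top (-0.25, -1.25, 0.93) [2.63 0.59] mm
scene (-1.0, -0.25, 0.974) [2.29 0.45] mm
joint [2.48 0.49]
top (-0.5, 0.0, 0.848) [-0.02  1.06] mm
scene (0.0, -0.125, 0.961) [ 0.29 -0.31] mm
joint [-0.09  0.53]
```

Emit:
servo_tool --pt "0.3 0.4 0 0 0 0 0" --pt "0.6 0.75 0 0 0 0 0" --pt "0.8 1 0 0 0 0 0" --pt "0.8 1 0 0 0 0 0" --pt "0.8 1 0 0 0 0 0" --pt "0.8 1 -0.3 0 0 0 0" --pt "0.8 1 -0.6 0 0 0 0" --pt "0.8 1 -0.8 0 0 0 0" --pt "0.8 1 -0.9 0 0 0 0" --pt "0.8 1 -0.9 0 0 0 0" --pt "0.8 1 -0.9 0 0 0 0" --pt "0.8 1 -0.9 0 0 0 0.4" --pt "0.8 1 -0.9 0 0 0 1" --pt "0.8 1 -0.9 0 0 0 1" --pt "0.8 1 -0.9 0 0 0 1" --pt "0.8 1 -0.9 0 0 0 1"

```text
time: 35.65
tool_pos: [0.5886, 0.0931, 0.0254]
tcp_rot: [2.121, 2.315, 0.003]
wrist_force: [-0.8, -1.0, 6.5]
width: 0.4
grip_force: 39.8
```

Emit:
servo_tool --pt "0 0 0.04 0 0 0 1" --pt "-0.016 -0.003 0.04 0 0 0 1" --pt "-0.016 -0.003 0.04 0 0 0 1" --pt "-0.016 -0.003 0.04 0 0 0 1" --pt "-0.016 -0.003 0.01 0 0 0 1" --pt "-0.016 -0.003 0 0 0 0 1" --pt "-0.016 -0.003 0 0 0 0 1" --pt "-0.016 -0.003 0 0 0 0 1"

```text
time: 36.45
tool_pos: [0.5856, 0.0926, 0.0253]
tcp_rot: [2.122, 2.316, 0.0]
wrist_force: [-3.6, -0.6, 10.1]
width: 0.399
grip_force: 41.0
```

Emit:
servo_tool --pt "0 0 0 0 0 0 0.5" --pt "0 0 0 0 0 0 0" --pt "0 0 0 0 0 0 0" --pt "0 0 0 0 0 0 0" --pt "0 0 0.2 0 0 0 0" --pt "0 0 0.5 0 0 0 0" --pt "0 0 0.8 0 0 0 0" --pt "-0.3 -0.3 0.9 0 0 0 0" --pt "-0.6 -0.6 0.9 0 0 0 0" --pt "-0.8 -0.9 0.9 0 0 0 0" --pt "-0.8 -1 0.9 0 0 0 0" --pt "-0.8 -1 0.9 0 0 0 0" --pt "-0.8 -1 0.9 0 0 0 0"

```text
time: 37.75
tool_pos: [0.4649, -0.0582, 0.1591]
tcp_rot: [2.125, 2.313, 0.001]
wrist_force: [0.9, -0.2, -0.5]
width: 0.999
grip_force: 0.0
```

```bash
python3 - <<'E'
from h import *
for c in('top','scene'): snap(c,c+'13.png')
def shift(c,box,b='1',a='13'):
    A=cv2.imread(f'pics/{c}{b}.png');B=cv2.imread(f'pics/{c}{a}.png'); x0,y0,x1,y1=box
    f=8; T=cv2.resize(A[y0:y1,x0:x1],None,fx=f,fy=f,interpolation=cv2.INTER_CUBIC); m=5
    S=cv2.resize(B[y0-m:y1+m,x0-m:x1+m],None,fx=f,fy=f,interpolation=cv2.INTER_CUBIC)
    r=cv2.matchTemplate(S,T,cv2.TM_CCOEFF_NORMED); _,v,_,l=cv2.minMaxLoc(r); return l[0]/f-m,l[1]/f-m,round(v,3)
def solve(P,s):
    J=[];y=[]
    for c in s:
        p0=np.array(proj(c,P)); J.append(np.c_[(np.array(proj(c,P+[.01,0,0]))-p0)/10,(np.array(proj(c,P+[0,.01,0]))-p0)/10]); y.append(s[c][:2])
        print(c,s[c],np.linalg.solve(J[-1],y[-1]).round(2),'mm')
    print('joint',np.linalg.lstsq(np.vstack(J),np.hstack(y),rcond=None)[0].round(2))
solve(np.array([.586,.093,.05]),{'top':shift('top',(299,185,318,204)),'scene':shift('scene',(268,238,291,268))})
solve(np.array([.5707,.159,.03]),{'top':shift('top',(261,193,295,218)),'scene':shift('scene',(244,258,284,296))})
for n,b in(('tape',(305,222,348,256)),('carton',(332,208,368,236)),('tin',(362,192,390,220))): print(n,shift('scene',b))
p=cv2.imread('pics/scene13.png'); cv2.imwrite('pics/c13.png',cv2.resize(p[190:340,220:470],(750,450),interpolation=cv2.INTER_CUBIC))
s=bot.read_state(); print(s['time'],s['joint_vel'])
E
```

```text
top (0.0, 0.0, 0.993) [-0. -0.] mm
scene (0.0, 0.0, 0.996) [-0.  0.] mm
joint [0. 0.]
top (-0.5, 0.0, 0.854) [-0.02  1.06] mm
scene (0.125, -0.125, 0.976) [ 0.1  -0.45] mm
joint [-0.19  0.44]
tape (0.0, 0.0, 0.999)
carton (0.0, 0.0, 0.999)
tin (0.0, 0.0, 0.999)
37.85 [ 2.03910202e-02  1.10030089e-02 -6.79995081e-03  2.14420658e-05
  8.85040507e-04 -2.54233108e-03]
```

View pics/c13.png

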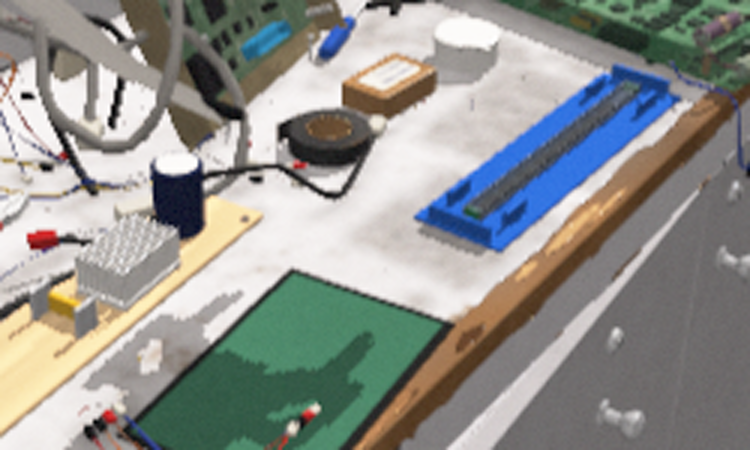

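The image shows the tube in the cradle, from about (475,210) to (630,90). The heat sink (130,255) and capacitor (178,195) are back on their spots, and the bystanders have not moved.

```bash
python3 -c "
from workcell import bot
print(bot.finish_job())"
```

```text
the job is handed in; nothing more can be done
None
```

The job is handed in at about 38 s: the tube lies in the blue cradle, the heat sink and capacitor stand back within about 1 mm of their starting spots with no visible turn, and the tape roll, carton and tin have not moved.

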